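# Lay out the cell-counting tray

## Task

Get the metal tray ready for a cell count: put the counting slide flat in the rectangular pocket (lengthwise), the round tally counter in the middle-sized round pocket, the culture dish in the largest round pocket and the small vial upright in the smallest one, each the same way up as it is now and resting on its pocket's floor inside the rim. The square timer and the big black screw-top case do not belong on the tray: leave them where they stand.

Things in the scene. Friction and masses are not known exactly. Their poses are not given: they have to be found in the camera images.
- counting_slide_centre (a point): Counting slide: a flat rectangular slab of pale glass with a grey square in the middle, 34 x 75 x 8 mm, lying flat on the table. Point at its centre, 4 mm above its underside; y is its long direction, x its 34 mm width, z up.
- tally_counter_centre (a point): Hand tally counter: a light grey-white round drum, 41 mm diameter and 21 mm high, with a small dark display and two little knobs standing out at its side by up to 8 mm (46 mm over all). Point on the drum's axis, half-way up, 10.5 mm above its underside; z up.
- dish_centre (a point): Lidded culture dish: clear round flat dish with pink medium, 60 mm diameter, 15 mm high. Point at its centre, 7.5 mm above its underside; z up.
- vial_centre (a point): Small cryo vial standing upright: a thin cylinder with a screw cap, 13 mm diameter, 45 mm high (the cap is the top 11 mm). Point on its axis half-way up, 22.5 mm above its underside; z up.
- timer_centre (a point): Look-alike of the tally counter, to be left: a light grey square laboratory timer with rounded corners, a display and three buttons, 66 x 64 x 20 mm. Point at its centre, 10 mm above its underside; z up.
- screw_case_centre (a point): Look-alike of the vial, to be left: a much larger black upright screw-top case, 44 mm diameter, 62 mm high. Point on its axis, 31 mm above its underside; z up.
- slide_pocket_seat (a point): Rectangular dark pocket, 91 x 50 mm inside, for the counting slide, in one of the 2 x 2 cells of a fixed metal tray (204 mm square, its edge 9 mm high). Point at the centre of its floor, 7 mm above the table; z up, x its long direction, square to the tray. Rim 3 mm above the floor, with finger gaps 43 mm long at the middle of the two long sides.
- counter_pocket_seat (a point): Middle-sized round dark pocket on the same tray, 62 mm inside diameter, for the tally counter. Point at the centre of its floor, 7 mm above the table; z up, x and y as the rectangular pocket's. Rim 3 mm above the floor, with finger gaps 39 mm wide at its +y and -y sides.
- dish_pocket_seat (a point): Largest round dark pocket on the same tray, 76 mm inside diameter, for the dish. Point at the centre of its floor, 7 mm above the table; z up, x and y as the rectangular pocket's. Rim 3 mm above the floor, with finger gaps 39 mm wide at its +y and -y sides.
- vial_pocket_seat (a point): Smallest round dark pocket on the same tray, 29 mm inside diameter, for the vial. Point at the centre of its floor, 7 mm above the table; z up. Rim 3 mm above the floor, unbroken. Which pocket is in which cell of the tray changes; neighbours' centres are 90 to 92 mm apart.
Mind the look-alikes: they are no part of the job. Leave any purple look-alike of the part that bears vial_pocket_seat alone.

How it is judged:
By the outcome, as a careful person would: the job done as asked, in the order asked, and still so for the second after the job is handed in, with the robot touching nothing.
It also fails if it takes over 128 s, if anything falls off the work surface, if the arm or the gripper's body presses on something with over 40 N, if the wrist force passes 120 N, or if a joint passes its speed limit or range.

## Robot

A 6-joint arm with a two-finger parallel gripper is mounted at the origin on a cart in front of the work surface, level with it; the furniture and walls round the work are solid. World frame = base frame: x ahead of the robot, y to its left, z up, the work surface at z = 0. Lengths are in m, angles in rad, forces in N, time in s.
With the tool pointing down it reaches from about 0.25 to 0.8 m from the base axis. Payload 3.9 kg.
Tool frame: the origin (TCP) lies on the mounting face of the last link; the fingertips stand 173 mm ahead of it and the grasp point (between the pads) lies 155 mm ahead of it; z points along the fingers, y is the line along which they close (so a half turn about z gives the same grasp; the last joint's range is limited). The gripper opens to 85 mm and grips with 20 to 120 N. Pads are 22 mm wide; open, the fingers measure 114 mm over their backs; the gripper's body (76 mm by 85 mm) begins 54 mm behind the grasp point. The pads swing forward as they close: fully open they stand 13 mm farther back than shut.
Start: joints at [-1.301, 0.26, -0.138, 1.173, 0, 1.571], TCP at [0.14, -0.506, 0.405] pointing down, gripper open.
Joint ranges: [-2.78, 2.78], [-0.83, 1.72], [-1.28, 1.37], [-1.9, 2.12], [-1.57, 1.48], [-3.14, 3.14]. Speed limits (rad/s): [2.57, 2.57, 3.14, 3.14, 3.14, 3.14].

## Interface

Orientations are given as a unit quaternion [w, x, y, z].
In Python, from cell import manip gives the robot as it stands.
- The arm moves only by the shell command python3 -m pendant 'ROWS' [OPENING] [FORCE]. ROWS is JSON, a list of rows, each a list of 2 entries, a list of its own where there are three numbers: the shift along the world's x, y, z in m, then the turn, a rotation vector about the world's x, y, z in degrees. In form: [[[dx, dy, dz], [wx, wy, wz]], ...]. A call has 1 to 20 rows; each row is the pose to reach, as a shift and turn from the pose commanded when the call began; what a row does not reach only later rows make up. A row lasts 1/10 s, in which the tool goes at most 50 mm and 8.59 degrees, less where a joint would pass 70% of its speed; a pose out of reach is approached as far as the arm can. A call with a gripper value outside its range is refused whole. OPENING is the closure in counts, from 0 (fully open) to 255 (shut), set as the call begins (- or left out, the last holds). The fingers move at their own pace and stop on an object; FORCE is the grip in N (left out, the last holds). Time passes only in rows, so rows that repeat a pose let the fingers close. It gives the time, the measured TCP pose, the force, the opening and the grip force at its end, in the units of the state.
- manip.state(): the state, without advancing time (a new reading comes with each control period).
- manip.read_camera(name): name is "scene" or "side" or "wrist"; returns (picture, depth): 420x560x3 uint8, red, green, blue; 420x560 float32, m along the optical axis (not along the pixel's ray), 0 where there is no reading.
- manip.camera_model(name): a dict with "mtx" (3x3 intrinsics, pixels), "dist_coeffs" ([k1, k2, p1, p2, k3] as OpenCV has them; the pictures are not rectified), "R" (3x3) and "t" (3): a world point X has camera coordinates R X + t. Camera axes: x right, y down, z forward; pixel columns grow to the right and rows downward; lengths in m; the calibration is good to about 2 mm. A picture is of the moment at which its call begins: read the wrist's pose just before it. camera_model takes no time and is no camera call; for the wrist camera it gives the pose at the moment of the call.
- manip.job_done(): hands the job in; it is judged then, once.
The state is a dict: "time": time; "joints": joint angles; "joint_velocities": joint speeds; "joint_efforts": joint torques, N m; "eef_pos": TCP position; "orientation": TCP orientation; "contact_force": force on the tool from outside, world axes, zero at the start; "moment": the same for the moment, N m; "finger_gap": finger opening in m; "grip_force": force on a finger pad.
Only numpy, scipy, OpenCV 4.12 (cv2) and the standard library are available. Lean on these libraries where they do the work, as an engineer would, in place of code of your own. Each camera call takes 0.05 s, during which the arm holds its last target. There are 200 camera calls.

## Working session

There is one attempt and no reset: what is moved stays moved. The work goes in short steps, Python scripts to look and compute and a shell command to move; the robot and the scene stay as the last step left them, time stands still between calls to the robot, and variables do not carry over. Pictures are saved under pics/ and viewed, at most 14 in all, crops included, and the job is handed in when it is done.

```bash
ls; mkdir -p pics; cat > h.py <<'E'
import cv2, numpy as np
from cell import manip
def shot(n):
    m=manip.camera_model(n); im,d=manip.read_camera(n)
    return im,d,m
def world(m,d,u,v):
    z=d[int(round(v)),int(round(u))]
    p=cv2.undistortPoints(np.array([[[u,v]]],float),np.array(m['mtx']),np.array(m['dist_coeffs']))[0,0]
    return np.array(m['R']).T@(np.array([p[0]*z,p[1]*z,z])-np.array(m['t']).ravel())
def plane(m,u,v,h):
    p=cv2.undistortPoints(np.array([[[u,v]]],float),np.array(m['mtx']),np.array(m['dist_coeffs']))[0,0]
    R=np.array(m['R']);t=np.array(m['t']).ravel()
    c=-R.T@t; r=R.T@np.array([p[0],p[1],1]); return c+r*(h-c[2])/r[2]
def save(im,f): cv2.imwrite('pics/'+f,cv2.cvtColor(im,cv2.COLOR_RGB2BGR))
E
python3 - <<'E'
from h import *
for n in ('scene','side'):
    im,d,m=shot(n); save(im,n+'0.png'); np.savez(n+'0.npz',im=im,d=d,**{k:np.array(m[k]) for k in m})
    R=np.array(m['R']);print(n,-R.T@np.array(m['t']).ravel(),m['mtx'])
print(manip.state())
E
```

```text
pics
scene [0.05777567 0.59635418 0.69615224] [[452.48694538   0.         288.80531852]
 [  0.         452.48694538 212.48502538]
 [  0.           0.           1.        ]]
side [ 0.43068425 -0.88440353  0.41888877] [[500.74968179   0.         277.65752013]
 [  0.         500.74968179 202.94174927]
 [  0.           0.           1.        ]]
{'time': 0.1, 'joints': array([-1.30099713e+00,  2.60611706e-01, -1.39217646e-01,  1.17269886e+00,
        1.57227614e-05,  1.57081787e+00]), 'joint_velocities': array([ 0.00056274,  0.00101063,  0.00242681,  0.00201847,  0.00081658,
       -0.00162339]), 'joint_efforts': array([-8.98670332e-04, -4.06508195e+01,  2.54527760e+01,  1.00622224e-02,
       -1.46153802e-04, -1.07135079e-05]), 'eef_pos': array([ 0.13985487, -0.5057188 ,  0.40395983]), 'orientation': array([-8.59133252e-04,  9.90915917e-01,  1.34480094e-01, -1.08680871e-04]), 'contact_force': array([0.44945762, 0.17352243, 1.33263469]), 'moment': array([-0.00876117, -0.00139255, -0.00424351]), 'grip_force': 0.0, 'finger_gap': 0.08537198872462298}
```

View pics/scene0.png

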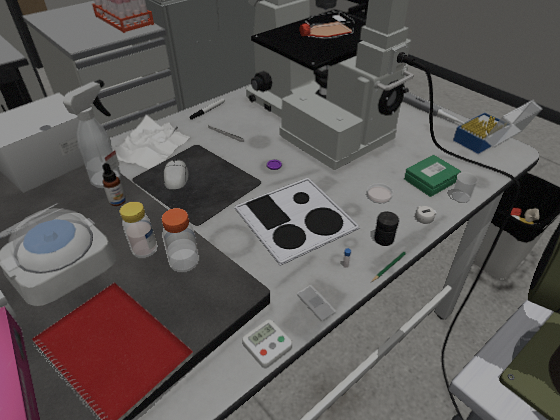

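View pics/side0.png

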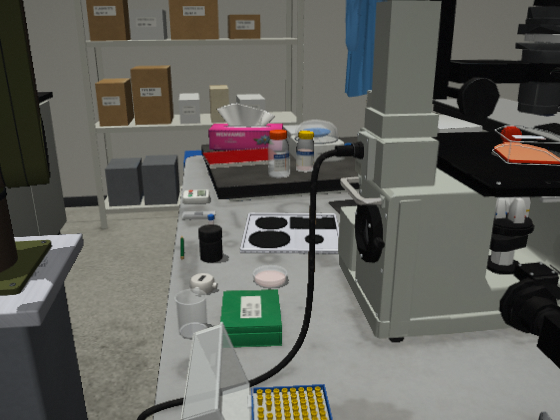

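Scene view candidates:
- Pockets: slide (268,212), vial (301,198), dish (324,221), counter (290,236). The purple ring at (274,164) is a look-alike.
- Vial: the thin one at (347,257). The black case at (386,228) is not it.
- Counter: the round one with knobs at (426,214). The timer at (267,343) and the mouse at (175,175) are not.
- Dish: pink, at (379,193). The beaker at (462,187) is not.
- Slide: (317,302).

```bash
python3 - <<'E'
from h import *
A=np.load('scene0.npz'); B=np.load('side0.npz')
im=A['im']; c=im[165:330,225:450]; save(cv2.resize(c,None,fx=3.5,fy=3.5,interpolation=cv2.INTER_CUBIC),'crop0.png')
def conts(S,mask,box,h,amin=30):
    x0,y0,x1,y1=box; mk=np.zeros_like(mask); mk[y0:y1,x0:x1]=mask[y0:y1,x0:x1]
    cs,_=cv2.findContours(mk,cv2.RETR_EXTERNAL,cv2.CHAIN_APPROX_NONE)
    for k in cs:
        if cv2.contourArea(k)<amin: continue
        P=np.array([plane(S,u,v,h)[:2] for u,v in k[:,0]])*1000
        r=cv2.minAreaRect(P.astype(np.float32)); print(cv2.boundingRect(k),'rect',np.round(r[0],1),np.round(r[1],1),round(r[2],1))
g=lambda S:cv2.cvtColor(S['im'],cv2.COLOR_RGB2GRAY)
print('scene pockets');conts(A,(g(A)<60).astype(np.uint8),(240,185,352,255),.008)
print('side pockets');conts(B,(g(B)<60).astype(np.uint8),(244,214,337,250),.008)
hs=cv2.cvtColor(A['im'],cv2.COLOR_RGB2HSV)
for n,(u,v) in dict(dish=(379,193),counter=(426,212),vialcap=(347,250),slide=(317,302),table=(340,285),case=(386,218)).items():
    print(n,im[v,u],hs[v,u],np.round(world(A,A['d'],u,v)*1000,1))
for n,(u,v) in dict(dish=(270,275),counter=(203,280),vial=(212,217),slide=(196,212)).items():
    print('side',n,B['im'][v,u],np.round(world(B,B['d'],u,v)*1000,1))
E
```

```text
scene pockets
(273, 224, 33, 25) rect [559.1 142.2] [68.3 71.5] 48.8
(305, 208, 38, 27) rect [543.8  53.9] [82.2 83.1] 48.9
(246, 195, 44, 35) rect [649.  127.4] [ 59.3 103.5] 80.3
(294, 192, 15, 12) rect [634.  38.] [32.8 39.6] 47.9
(240, 185, 19, 13) rect [733.3 113.7] [43.1 44.4] 52.9
side pockets
(249, 231, 41, 17) rect [544.3  53.6] [82.1 82.5] 81.7
(256, 217, 31, 12) rect [559.9 143.2] [66.2 67.2] 81.7
(290, 214, 46, 36) rect [643.8  86. ] [194.2  99.5] 80.6
dish [158 153 151] [  9  11 158] [ 520.9 -105.9   13.6]
counter [132 130 127] [ 18  10 132] [ 404.3 -124.1   22.8]
vialcap [ 54  89 134] [107 152 134] [428.1 107.6  45.4]
slide [105 105 106] [120   2 106] [396.  218.2   9.6]
table [139 138 138] [  0   2 139] [398.9 152.9   2.3]
case [44 44 43] [30  6 44] [426.1  -4.   63.5]
side dish [208 193 186] [ 524.3 -121.7   16.9]
side counter [196 194 187] [ 410.6 -134.7   22.8]
side vial [13 43 82] [430.6 108.4  41.2]
side slide [127 129 128] [394.  229.7   9.6]
```

View pics/crop0.png

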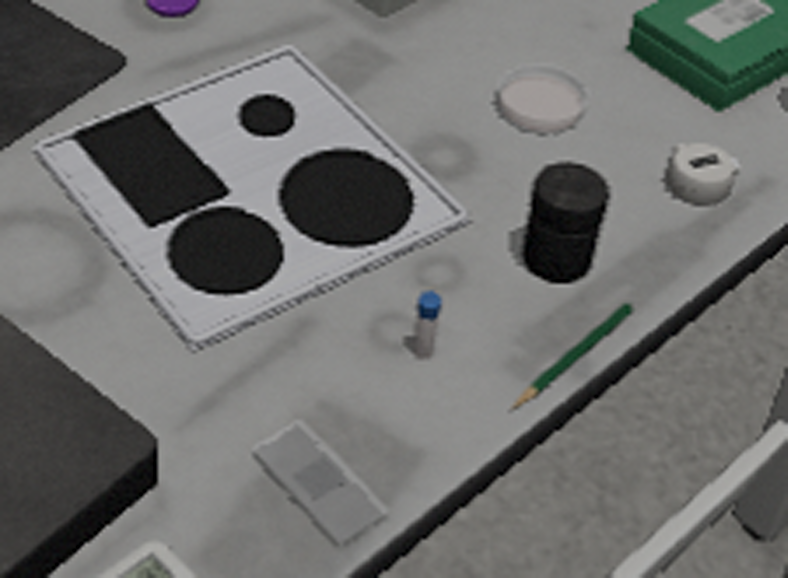

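Crop confirms: thin vial with blue cap at (347,257), drum with knobs at (426,214), pink dish at (379,193), glass slab with grey square at (317,302). The dark pockets are 4 distinct sizes.

```bash
cat >> h.py <<'E'
def cloud(S):
    d=S['d'];v,u=np.mgrid[:420,:560]
    p=cv2.undistortPoints(np.stack([u,v],-1).reshape(-1,1,2).astype(float),np.array(S['mtx']),np.array(S['dist_coeffs']))[:,0]
    z=d.reshape(-1,1).astype(float); X=(np.hstack([p*z,z])-np.array(S['t']).ravel())@np.array(S['R'])
    X[z[:,0]<=0]=np.nan
    return X.reshape(420,560,3)
E
python3 - <<'E'
from h import *
R=dict(slide=(.40,.22,.06,.005),counter=(.407,-.13,.04,.014),dish=(.52,-.113,.045,.008),vial=(.43,.108,.025,.015),timer=(.40,.31,.05,.012),case=(.426,-.004,.04,.03))
for n in('scene','side'):
    S=np.load(n+'0.npz');X=cloud(S).reshape(-1,3)
    t=X[(abs(X[:,0]-.48)<.03)&(abs(X[:,1]-.0)<.02)];off=np.nanmedian(t[:,2]);print(n,'table z',off*1e3)
    for k,(x,y,r,h) in R.items():
        q=X[(np.hypot(X[:,0]-x,X[:,1]-y)<r)&(X[:,2]-off>h)]*1e3
        if len(q)<8: print(k,len(q));continue
        b=cv2.minAreaRect(q[:,:2].astype(np.float32));print(k,len(q),'zmed',np.median(q[:,2])-off*1e3,np.round(b[0],1),np.round(b[1],1),round(b[2],1))
    q=X[(X[:,0]>.4)&(X[:,0]<.9)&(X[:,1]>-.25)&(X[:,1]<.3)&(X[:,2]>.06)]
    for y in np.arange(-.25,.3,.05):
        w=q[abs(q[:,1]-y)<.025]
        if len(w)>5:print('obst y',round(y,2),'minx',np.percentile(w[:,0],2),'maxz',w[:,2].max())
E
```

```text
scene table z 0.6549618232421992
slide 638 zmed 8.127662988176187 [399.4 219. ] [35.1 76.4] 84.1
counter 208 zmed 20.812223341392944 [ 406.1 -126.4] [39.  39.8] 27.3
dish 386 zmed 14.842215393328633 [ 524.3 -112.1] [61.4 62.4] 45.7
vial 89 zmed 36.579682107502364 [427.5 109.3] [12.5 12.9] 16.8
timer 1133 zmed 19.013551009873392 [406.6 330.7] [56.  95.6] 77.3
case 492 zmed 60.55957031037731 [423.2  -7.1] [45.5 44.5] 85.7
obst y -0.25 minx 0.6131602208328499 maxz 0.383880965273318
obst y -0.2 minx 0.6434655759116312 maxz 0.3843077990503308
obst y -0.15 minx 0.6474623403576247 maxz 0.2519272978590829
obst y -0.1 minx 0.6482205343917772 maxz 0.25233120824424987
obst y -0.05 minx 0.41587111017008616 maxz 0.0641786303854453
obst y -0.0 minx 0.40304935767722316 maxz 0.06534397736321529
side table z 2.4086621305284615
slide 187 zmed 7.954304177185461 [398.9 218.4] [37.  75.6] 82.7
counter 291 zmed 19.832125045950256 [ 407.5 -128. ] [38.6 40.8] 28.2
dish 543 zmed 13.980219953049069 [ 524.6 -111.1] [63.1 57.6] 81.1
vial 60 zmed 36.545379591127855 [427.2 106.1] [11.3 11.4] 87.2
timer 241 zmed 18.437934515207534 [407.6 329.7] [57.6 93.7] 76.9
case 516 zmed 52.82699781435 [424.2  -9.9] [41.9 42.8] 37.5
obst y -0.25 minx 0.6214852404965852 maxz 0.45309805026790867
obst y -0.2 minx 0.6245791463274977 maxz 0.4525778913334239
obst y -0.15 minx 0.6477335190733865 maxz 0.2506458592923724
obst y -0.1 minx 0.6476507021635068 maxz 0.25050933970592243
obst y -0.05 minx 0.4137016218969937 maxz 0.06501998767267148
obst y -0.0 minx 0.4044350416122063 maxz 0.0661020713657366
```

```bash
python3 - <<'E'
from h import *
S=np.load('side0.npz');X=cloud(S)
for u,v in [(311,170),(313,230),(300,320),(215,385),(150,412)]:
    w=X[v-6:v+7,u-6:u+7].reshape(-1,3); d=S['d'][v-6:v+7,u-6:u+7].ravel(); print('side',np.round(w[np.argmin(np.where(d>0,d,9))],3))
S=np.load('scene0.npz');X=cloud(S)
for u,v in [(430,90),(450,140),(515,175),(490,240),(450,300)]:
    w=X[v-6:v+7,u-6:u+7].reshape(-1,3); g=S['im'][v-6:v+7,u-6:u+7].sum(-1).ravel(); print('scene',np.round(w[np.argmin(g)],3))
E
```

```text
side [ 0.562 -0.279  0.238]
side [ 0.555 -0.306  0.169]
side [ 0.543 -0.339  0.054]
side [ 0.428 -0.538  0.131]
side [ 0.356 -0.419  0.001]
scene [ 0.557 -0.283  0.208]
scene [ 0.539 -0.442  0.008]
scene [ 0.508 -1.035 -0.42 ]
scene [ 0.326 -0.407 -0.189]
scene [ 0.393 -0.526 -0.66 ]
```

```bash
python3 -m pendant '[[[0.02,0.04,0],[0,0,-3]],[[0.04,0.08,0],[0,0,-6]],[[0.06,0.12,0],[0,0,-9]],[[0.08,0.16,0],[0,0,-12]],[[0.1,0.2,0],[0,0,-14]],[[0.12,0.24,0],[0,0,-16]],[[0.14,0.28,0],[0,0,-18]],[[0.15,0.32,0],[0,0,-20]],[[0.16,0.36,0],[0,0,-21.5]],[[0.17,0.4,0],[0,0,-21.5]],[[0.18,0.44,0],[0,0,-21.5]],[[0.19,0.48,0],[0,0,-21.5]],[[0.2,0.52,0],[0,0,-21.5]],[[0.21,0.56,0],[0,0,-21.5]],[[0.22,0.6,0],[0,0,-21.5]],[[0.23,0.64,0],[0,0,-21.5]],[[0.24,0.68,0],[0,0,-21.5]],[[0.25,0.71,0],[0,0,-21.5]],[[0.259,0.725,0],[0,0,-21.5]],[[0.259,0.725,0],[0,0,-21.5]]]' 0 40
```

```text
time: 2.1
eef_pos: [0.3702, -0.0176, 0.4043]
orientation: [-0.018, 0.999, -0.031, 0.0]
contact_force: [1.4, -0.5, -0.1]
finger_gap: 0.0854
grip_force: 0.0
```

```bash
python3 -m pendant '[[[0,0,0],[0,0,0]],[[0,0,0],[0,0,0]]]'
```

```text
time: 2.3
eef_pos: [0.3697, -0.0173, 0.4043]
orientation: [-0.018, 0.999, -0.03, -0.0]
contact_force: [-0.0, -0.0, 0.2]
finger_gap: 0.0852
grip_force: 0.0
```

```bash
cat >> h.py <<'E'
from scipy.spatial.transform import Rotation as Ro
def need(x,y,z,yaw):  # yaw: closing-line angle deg (mod 180), z: fingertip height shut (173 mm)
    s=manip.state();q=s['orientation'];C=Ro.from_quat([q[1],q[2],q[3],q[0]])
    best=min((Ro.from_euler('z',yaw+a+90,degrees=True)*Ro.from_euler('x',180,degrees=True) for a in(0,180)),key=lambda T:(T*C.inv()).magnitude())
    print('shift',np.round(np.array([x,y,z+.173])-s['eef_pos'],4),'turn',np.round((best*C.inv()).as_rotvec(degrees=True),2),'q6',s['joints'][5])
E
python3 -c "
from h import *
need(.399,.219,.16,84)"
```

```text
shift [ 0.0293  0.2363 -0.0713] turn [-2.11  0.1  -2.54] q6 3.1405529393019385
```

```bash
python3 -m pendant '[[[0,0.01,0],[0,0,8]],[[0,0.02,0],[0,0,16]],[[0.01,0.03,0],[0,0,24]],[[0.01,0.04,0],[0,0,32]],[[0.01,0.06,0],[0,0,40]],[[0.01,0.08,0],[0,0,48]],[[0.02,0.1,0],[0,0,56]],[[0.02,0.12,0],[0,0,64]],[[0.02,0.14,0],[0,0,72]],[[0.02,0.16,0],[0,0,80]],[[0.02,0.18,0],[0,0,88]],[[0.029,0.2,0],[0,0,96]],[[0.029,0.22,0],[0,0,104]],[[0.029,0.236,0],[0,0,112]],[[0.029,0.236,0],[0,0,120]],[[0.029,0.236,0],[0,0,128]],[[0.029,0.236,0],[0,0,136]],[[0.029,0.236,0],[0,0,144]],[[0.029,0.236,0],[0,0,152]],[[0.029,0.236,0],[0,0,160]]]'
python3 -c "
from h import *
need(.399,.219,.16,84)"
```

```text
time: 4.3
eef_pos: [0.3984, 0.2187, 0.4043]
orientation: [-0.003, 0.2, 0.98, -0.018]
contact_force: [-0.4, -0.5, -0.0]
finger_gap: 0.0856
grip_force: 0.0
shift [ 0.0006  0.0003 -0.0713] turn [ 2.07 -0.51 17.11] q6 0.9132277694569069
```

```bash
python3 -m pendant '[[[0,0,-0.03],[0.7,-0.2,6]],[[0,0,-0.07],[1.4,-0.4,12]],[[0,0,-0.071],[2.07,-0.5,17.1]],[[0,0,-0.071],[2.07,-0.5,17.1]],[[0,0,-0.071],[2.07,-0.5,17.1]]]'
python3 - <<'E'
from h import *
need(.399,.219,.002,84)
im,d,m=shot('wrist');save(im,'w1.png');X=cloud(dict(d=d,**m))
k=np.nanmedian(X[...,2]);print(k)
q=X[(abs(X[...,0]-.399)<.06)&(abs(X[...,1]-.219)<.06)&(X[...,2]>.005)&(X[...,2]<.013)]*1e3
b=cv2.minAreaRect(q[:,:2].astype(np.float32));print(b,len(q))
E
```

```text
time: 4.8
eef_pos: [0.3989, 0.2189, 0.3338]
orientation: [0.0, 0.056, 0.998, 0.0]
contact_force: [0.7, 0.7, -0.1]
finger_gap: 0.0854
grip_force: 0.0
shift [ 1.000e-04  1.000e-04 -1.588e-01] turn [-0.02  0.04  0.46] q6 0.6145604973217206
0.0009241612238574898
((399.7699279785156, 218.15359497070312), (33.60647201538086, 75.5024642944336), 84.46891021728516) 2328
```

View pics/w1.png

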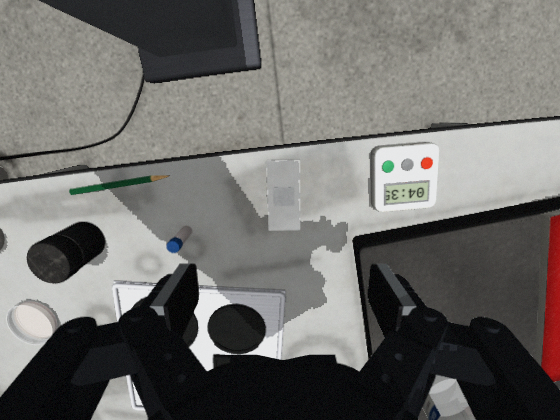

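Wrist view: slide at (284,195), clear of the timer at (405,178). Descending with fingers partly closed.

```bash
python3 -m pendant '[[[0.001,0,-0.04],[0,0,0.5]],[[0.001,-0.001,-0.08],[0,0,0.5]],[[0.001,-0.001,-0.11],[0,0,0.5]],[[0.001,-0.001,-0.13],[0,0,0.5]],[[0.001,-0.001,-0.145],[0,0,0.5]],[[0.001,-0.001,-0.155],[0,0,0.5]],[[0.001,-0.001,-0.159],[0,0,0.5]],[[0.001,-0.001,-0.16],[0,0,0.5]],[[0.001,-0.001,-0.16],[0,0,0.5]],[[0.001,-0.001,-0.16],[0,0,0.5]]]' 105 30
python3 -m pendant '[[[0,0,0],[0,0,0]],[[0,0,0],[0,0,0]],[[0,0,0],[0,0,0]],[[0,0,0],[0,0,0]],[[0,0,0],[0,0,0]],[[0,0,0],[0,0,0]],[[0,0,0],[0,0,0]],[[0,0,0],[0,0,0]]]' 255 30
```

```text
time: 5.85
eef_pos: [0.4002, 0.218, 0.1741]
orientation: [0.001, 0.051, 0.999, 0.001]
contact_force: [0.1, -0.8, 0.4]
finger_gap: 0.0499
grip_force: 0.0
time: 6.65
eef_pos: [0.4, 0.2179, 0.1741]
orientation: [0.001, 0.051, 0.999, 0.001]
contact_force: [-0.9, -0.1, 6.0]
finger_gap: 0.0329
grip_force: 30.0
```

```bash
python3 -m pendant '[[[0,0,0.02],[0,0,0]],[[0,0,0.05],[0,0,0]],[[0.01,0,0.08],[0,0,-1]],[[0.04,-0.01,0.09],[0,0,-2]],[[0.08,-0.03,0.09],[0,0,-3]],[[0.12,-0.045,0.09],[0,0,-4]],[[0.16,-0.06,0.09],[0,0,-4]],[[0.2,-0.075,0.09],[0,0,-4]],[[0.23,-0.085,0.09],[0,0,-4]],[[0.249,-0.091,0.09],[0,0,-4]],[[0.249,-0.091,0.09],[0,0,-4]],[[0.249,-0.091,0.09],[0,0,-4]],[[0.249,-0.091,0.09],[0,0,-4]],[[0.249,-0.091,0.09],[0,0,-4]]]'
python3 - <<'E'
from h import *
need(.649,.127,.0085,80.3)
im,d,m=shot('wrist');save(im,'w2.png')
E
```

```text
time: 8.05
eef_pos: [0.6475, 0.1272, 0.2634]
orientation: [-0.001, 0.085, 0.996, 0.0]
contact_force: [0.1, -0.5, 0.3]
finger_gap: 0.0326
grip_force: 30.3
shift [ 0.0015 -0.0002 -0.0819] turn [-0.01 -0.06  0.1 ] q6 0.3649700306618813
```

View pics/w2.png

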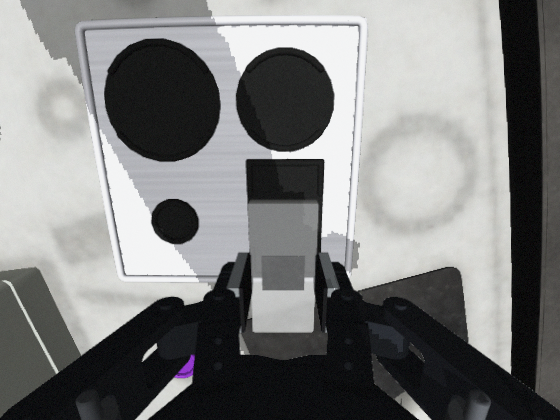

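Wrist view: slide held in line with its pocket. Pocket far edge is from (247,160) to (324,160); the other three pockets are empty. I'll take all pocket centres from this view.

```bash
python3 - <<'E'
from h import *
im,d,m=shot('wrist')
a=plane(m,247,160,.01)[:2];b=plane(m,324,160,.01)[:2];print('edge mid',(a+b)/2,'len',np.linalg.norm(a-b),'ang',np.degrees(np.arctan2(*(b-a)[::-1])))
e=(b-a)/np.linalg.norm(b-a);n=np.array([e[1],-e[0]]);n*=np.sign(n[0]);print('slide pocket',(a+b)/2+n*.0455)
g=cv2.cvtColor(im,cv2.COLOR_RGB2GRAY)
mk=(g<62).astype(np.uint8);mk[255:]=0;mk[:,:95]=0;mk[:,345:]=0
for k in cv2.findContours(mk,0,cv2.CHAIN_APPROX_NONE)[0]:
    if cv2.contourArea(k)>800:
        P=np.array([plane(m,u,v,.008)[:2] for u,v in k[:,0]],np.float32)*1e3;print(cv2.boundingRect(k),cv2.fitEllipse(P))
E
```

```text
edge mid [0.60191799 0.1364151 ] len 0.0581260917277685 ang 80.1630610623928
slide pocket [0.64674904 0.12864166]
(152, 199, 46, 44) ((635.3154907226562, 38.990169525146484), (37.13088607788086, 38.14927673339844), 38.2017936706543)
(246, 159, 78, 96) ((635.4745483398438, 132.74951171875), (58.520469665527344, 97.48777770996094), 89.65571594238281)
(236, 48, 98, 103) ((560.0438842773438, 142.76406860351562), (69.55357360839844, 70.5837631225586), 82.05619812011719)
(104, 38, 116, 123) ((544.9065551757812, 54.39714050292969), (84.2398681640625, 84.8044662475586), 88.85747528076172)
```

```bash
python3 -m pendant '[[[0.0025,0,-0.03],[0,0,0]],[[0.0025,0,-0.055],[0,0,0]],[[0.0025,0,-0.07],[0,0,0]],[[0.0025,0,-0.076],[0,0,0]],[[0.0025,0,-0.079],[0,0,0]],[[0.0025,0,-0.081],[0,0,0]],[[0.0025,0,-0.081],[0,0,0]],[[0.0025,0,-0.081],[0,0,0]]]'
python3 -m pendant '[[[0,0,0],[0,0,0]],[[0,0,0],[0,0,0]],[[0,0,0],[0,0,0]],[[0,0,0],[0,0,0]]]' 110
python3 -m pendant '[[[0,0,0.01],[0,0,0]],[[0,0,0.04],[0,0,0]],[[-0.02,0,0.08],[0,0,0]],[[-0.06,-0.02,0.12],[0,0,0]],[[-0.09,-0.05,0.13],[0,0,0]],[[-0.12,-0.09,0.13],[0,0,0]],[[-0.15,-0.13,0.13],[0,0,0]],[[-0.18,-0.17,0.13],[0,0,0]],[[-0.21,-0.21,0.13],[0,0,0]],[[-0.23,-0.24,0.13],[0,0,0]],[[-0.24,-0.255,0.13],[0,0,0]],[[-0.243,-0.255,0.13],[0,0,0]],[[-0.243,-0.255,0.13],[0,0,0]],[[-0.243,-0.255,0.13],[0,0,0]],[[-0.243,-0.255,0.13],[0,0,0]]]' 60
python3 - <<'E'
from h import *
im,d,m=shot('scene');save(cv2.resize(im[150:270,200:480],None,fx=2.8,fy=2.8,interpolation=cv2.INTER_CUBIC),'s1.png')
im,d,m=shot('wrist');save(im,'w3.png');np.savez('w3.npz',im=im,d=d,**{k:np.array(m[k]) for k in m})
need(.407,-.127,.1,80)
E
```

```text
time: 8.95
eef_pos: [0.6516, 0.1268, 0.1833]
orientation: [0.001, 0.086, 0.996, 0.0]
contact_force: [-0.0, 0.2, -1.5]
finger_gap: 0.0327
grip_force: 30.3
time: 9.35
eef_pos: [0.6512, 0.1267, 0.1825]
orientation: [0.0, 0.086, 0.996, 0.0]
contact_force: [-0.6, 0.2, 1.4]
finger_gap: 0.0487
grip_force: 0.0
time: 10.85
eef_pos: [0.4089, -0.1276, 0.3125]
orientation: [0.0, 0.085, 0.996, 0.0]
contact_force: [-0.1, -0.0, -1.4]
finger_gap: 0.0654
grip_force: 0.0
shift [-0.0018  0.0006 -0.0393] turn [-0.01  0.01 -0.24] q6 -0.13239500738667437
```

View pics/w3.png

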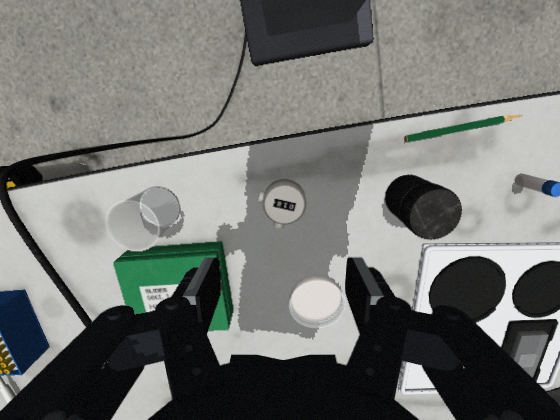

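View pics/s1.png

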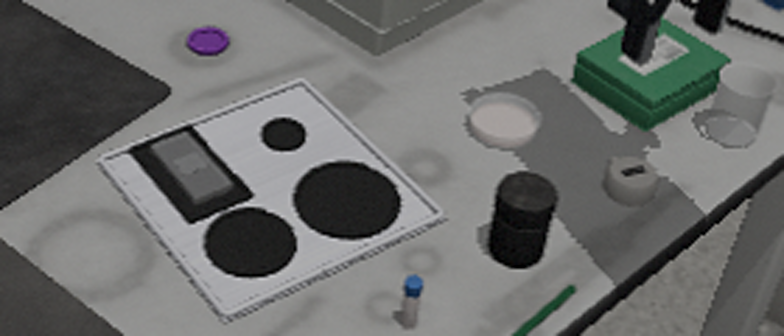

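Scene crop: the slide sits inside its pocket. Wrist view: the counter is at (284,202), with knobs at left (262,197) and below (279,225). I'll grip diagonally between the knobs.

```bash
python3 - <<'E'
from h import *
S=np.load('w3.npz');X=cloud(S)
def near(x,y,r,lo,hi): 
    q=X[(np.hypot(X[...,0]-x,X[...,1]-y)<r)&(X[...,2]>lo)&(X[...,2]<hi)]*1e3; return q
q=near(.407,-.127,.04,.0185,.03);c,r=cv2.minEnclosingCircle(q[:,:2].astype(np.float32));print('counter',c,r,np.median(q[:,2]))
for u,v in((261,197),(278,226)):
    p=plane(S,u,v,.012)[:2]*1e3-np.array(c);print('knob',p,np.degrees(np.arctan2(p[1],p[0])),X[v-1:v+2,u-1:u+2,2].ravel()*1e3)
q=near(.524,-.112,.045,.011,.03);print('dish',cv2.minEnclosingCircle(q[:,:2].astype(np.float32)),np.median(q[:,2]))
k=X[(np.hypot(X[...,0]-c[0]/1e3,X[...,1]-c[1]/1e3)<.034)&(X[...,2]>.005)]*1e3-[*c,0]
rr=np.hypot(k[:,0],k[:,1]);a=np.degrees(np.arctan2(k[:,1],k[:,0]))
print(np.round(np.sort(a[rr>22.5])),np.round(k[rr>22.5][:,2].min()),k[rr>22.5][:,2].max())
E
```

```text
counter (408.29730224609375, -127.39710235595703) 20.49655532836914 21.790130679523976
knob [ -7.96904593 -20.38404505] -111.3527782055184 [17.35942045 17.67096694 15.86591195 17.73339741 15.11373812 16.79613993
 16.55030354 16.40724448 16.97329332]
knob [23.6161014  -9.64604796] -22.217666449757225 [16.06667566 16.49360788 15.75543662 17.30218395 16.90212153 15.77293246
 16.83153329 16.25947151 16.92084499]
dish ((525.0155029296875, -111.74032592773438), 30.673002243041992) 15.540990513714537
[-166. -166. -164. ...  145.  149.  152.] 11.0 241.63712166671442
```

```bash
python3 -m pendant '[[[0,0,-0.02],[0,0,8]],[[-0.0005,0,-0.04],[0,0,16]],[[-0.0005,0,-0.06],[0,0,24]],[[-0.0005,0,-0.07],[0,0,32]],[[-0.0005,0,-0.08],[0,0,33.3]],[[-0.0005,0,-0.1],[0,0,33.3]],[[-0.0005,0,-0.1],[0,0,33.3]],[[-0.0005,0,-0.1],[0,0,33.3]]]' 100
python3 -c "
from h import *
need(.4083,-.1274,.0035,113.5)"
```

```text
time: 11.75
eef_pos: [0.4077, -0.128, 0.2123]
orientation: [-0.0, -0.203, 0.979, 0.0]
contact_force: [0.4, -0.3, -0.4]
finger_gap: 0.0518
grip_force: 0.0
shift [ 0.0006  0.0006 -0.0358] turn [-0.03 -0.06  0.1 ] q6 -0.71274903942055
```

```bash
python3 -m pendant '[[[0.0006,0.0006,-0.015],[0,0,0]],[[0.0006,0.0006,-0.027],[0,0,0]],[[0.0006,0.0006,-0.034],[0,0,0]],[[0.0006,0.0006,-0.036],[0,0,0]],[[0.0006,0.0006,-0.036],[0,0,0]],[[0.0006,0.0006,-0.036],[0,0,0]]]'
python3 -m pendant '[[[0,0,0],[0,0,0]],[[0,0,0],[0,0,0]],[[0,0,0],[0,0,0]],[[0,0,0],[0,0,0]],[[0,0,0],[0,0,0]],[[0,0,0],[0,0,0]]]' 255 30
python3 -m pendant '[[[0,0,0.03],[0,0,0]],[[0,0,0.07],[0,0,0]],[[0,0,0.1],[0,0,0]],[[0,0,0.1],[0,0,0]],[[0,0,0.1],[0,0,0]]]'
python3 -c "
from h import *
need(.56,.1427,.1,113.5)"
```

```text
time: 12.35
eef_pos: [0.4087, -0.1278, 0.1769]
orientation: [0.0, -0.203, 0.979, -0.0]
contact_force: [0.3, 0.1, -0.1]
finger_gap: 0.0518
grip_force: 0.0
time: 12.95
eef_pos: [0.4086, -0.1277, 0.177]
orientation: [0.001, -0.203, 0.979, -0.0]
contact_force: [-0.8, 0.6, 6.3]
finger_gap: 0.0396
grip_force: 29.8
time: 13.45
eef_pos: [0.4084, -0.1277, 0.2766]
orientation: [0.001, -0.203, 0.979, -0.0]
contact_force: [-1.1, 0.7, -1.6]
finger_gap: 0.0397
grip_force: 31.5
shift [ 0.1516  0.2704 -0.0036] turn [0.02 0.08 0.05] q6 -0.7122863708679347
```

```bash
python3 -m pendant '[[[0.01,0.02,0],[0,0,0]],[[0.03,0.05,0],[0,0,0]],[[0.05,0.085,0],[0,0,0]],[[0.07,0.12,0],[0,0,0]],[[0.09,0.155,0],[0,0,0]],[[0.11,0.19,0],[0,0,0]],[[0.13,0.225,0],[0,0,0]],[[0.145,0.255,0],[0,0,0]],[[0.1516,0.27,0],[0,0,0]],[[0.1516,0.27,0],[0,0,0]],[[0.1516,0.27,0],[0,0,0]],[[0.1516,0.27,0],[0,0,0]],[[0.1516,0.27,0],[0,0,0]]]'
python3 - <<'E'
from h import *
need(.56,.1427,.012,113.5)
im,d,m=shot('wrist');save(im,'w4.png')
E
```

```text
time: 14.75
eef_pos: [0.5592, 0.141, 0.2761]
orientation: [-0.001, -0.202, 0.979, -0.0]
contact_force: [-0.1, 0.2, -1.1]
finger_gap: 0.0398
grip_force: 31.4
shift [ 0.0008  0.0017 -0.0911] turn [ 0.03 -0.07  0.15] q6 -0.16050523961535468
```

View pics/w4.png

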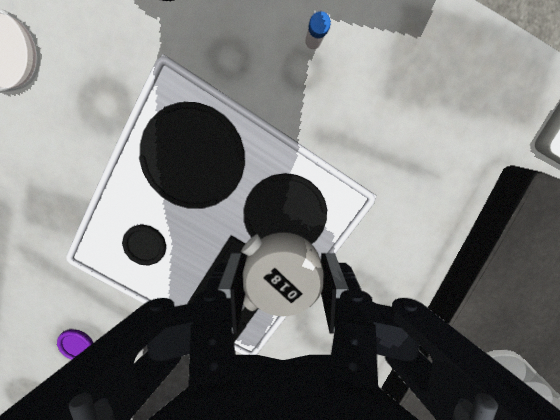

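Wrist view: counter held level at (283,275) between the knobs, and the target pocket at (286,212) is empty. Lowering.

```bash
python3 -m pendant '[[[0.0008,0.0017,-0.03],[0,0,0]],[[0.0008,0.0017,-0.06],[0,0,0]],[[0.0008,0.0017,-0.078],[0,0,0]],[[0.0008,0.0017,-0.086],[0,0,0]],[[0.0008,0.0017,-0.09],[0,0,0]],[[0.0008,0.0017,-0.0915],[0,0,0]],[[0.0008,0.0017,-0.0915],[0,0,0]],[[0.0008,0.0017,-0.0915],[0,0,0]]]'
python3 -m pendant '[[[0,0,0],[0,0,0]],[[0,0,0],[0,0,0]],[[0,0,0],[0,0,0]],[[0,0,0],[0,0,0]]]' 95
python3 -m pendant '[[[0,0,0.01],[0,0,0]],[[0,0,0.04],[0,0,0]],[[0,0,0.08],[0,0,0]],[[0,-0.03,0.11],[0,0,-8]],[[-0.01,-0.07,0.12],[0,0,-16]],[[-0.02,-0.11,0.12],[0,0,-24]],[[-0.03,-0.15,0.12],[0,0,-32]],[[-0.035,-0.19,0.12],[0,0,-33]],[[-0.035,-0.23,0.12],[0,0,-33]],[[-0.035,-0.25,0.12],[0,0,-33]],[[-0.035,-0.2545,0.12],[0,0,-33]],[[-0.035,-0.2545,0.12],[0,0,-33]],[[-0.035,-0.2545,0.12],[0,0,-33]],[[-0.035,-0.2545,0.12],[0,0,-33]]]' 10
python3 - <<'E'
from h import *
need(.525,-.1117,.001,80.3)
im,d,m=shot('wrist');save(im,'w5.png');X=cloud(dict(d=d,**m))
q=X[(np.hypot(X[...,0]-.525,X[...,1]+.112)<.045)&(X[...,2]>.011)&(X[...,2]<.03)]*1e3;print('dish',cv2.minEnclosingCircle(q[:,:2].astype(np.float32)))
q=X[(np.hypot(X[...,0]-.56,X[...,1]-.143)<.035)&(X[...,2]>.018)&(X[...,2]<.035)]*1e3
if len(q): print('counter',cv2.minEnclosingCircle(q[:,:2].astype(np.float32)),np.median(q[:,2]))
E
```

```text
time: 15.6
eef_pos: [0.5613, 0.1441, 0.1858]
orientation: [0.001, -0.203, 0.979, 0.0]
contact_force: [0.1, -0.5, -1.6]
finger_gap: 0.0395
grip_force: 31.4
time: 16.0
eef_pos: [0.5608, 0.1441, 0.1851]
orientation: [0.0, -0.203, 0.979, 0.0]
contact_force: [0.0, -0.4, -0.1]
finger_gap: 0.0535
grip_force: 0.0
time: 17.4
eef_pos: [0.5257, -0.1094, 0.3049]
orientation: [-0.0, 0.082, 0.997, 0.0]
contact_force: [0.4, -0.5, 0.5]
finger_gap: 0.0819
grip_force: 0.0
shift [-0.0007 -0.0023 -0.1309] turn [-0.03 -0.01 -0.24] q6 -0.04015081505296467
dish ((525.5921020507812, -112.0195083618164), 30.178180694580078)
counter ((563.3045654296875, 137.91043090820312), 23.255510330200195) 26.946219310568424
```

View pics/w5.png

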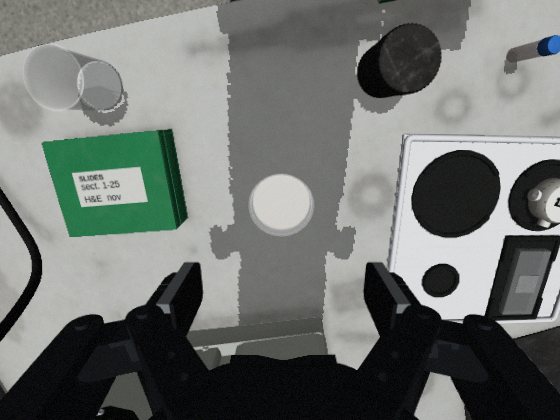

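Wrist view: dish at (281,203) clear of the box and case. Counter at (542,195) sits inside its pocket. Grasping the dish.

```bash
python3 -m pendant '[[[0,-0.0025,-0.04],[0,0,0]],[[0,-0.0025,-0.08],[0,0,0]],[[0,-0.0025,-0.105],[0,0,0]],[[0,-0.0025,-0.12],[0,0,0]],[[0,-0.0025,-0.128],[0,0,0]],[[0,-0.0025,-0.132],[0,0,0]],[[0,-0.0025,-0.133],[0,0,0]],[[0,-0.0025,-0.133],[0,0,0]]]'
python3 -m pendant '[[[0,0,0],[0,0,0]],[[0,0,0],[0,0,0]],[[0,0,0],[0,0,0]],[[0,0,0],[0,0,0]],[[0,0,0],[0,0,0]],[[0,0,0],[0,0,0]]]' 255 25
python3 -m pendant '[[[0,0,0.03],[0,0,0]],[[0,0,0.07],[0,0,0]],[[0,0.01,0.09],[0,0,0]],[[0,0.05,0.09],[0,0,0]],[[0.01,0.09,0.09],[0,0,0]],[[0.015,0.13,0.09],[0,0,0]],[[0.02,0.155,0.09],[0,0,0]],[[0.02,0.1655,0.09],[0,0,0]],[[0.02,0.1655,0.09],[0,0,0]],[[0.02,0.1655,0.09],[0,0,0]],[[0.02,0.1655,0.09],[0,0,0]]]'
python3 - <<'E'
from h import *
need(.5448,.0542,.008,80.3)
im,d,m=shot('wrist');save(im,'w6.png')
E
```

```text
time: 18.25
eef_pos: [0.5262, -0.1129, 0.1726]
orientation: [0.001, 0.083, 0.997, 0.0]
contact_force: [0.8, -1.0, -1.3]
finger_gap: 0.0819
grip_force: 0.0
time: 18.85
eef_pos: [0.5262, -0.1131, 0.1728]
orientation: [0.001, 0.083, 0.997, 0.0]
contact_force: [-0.6, 0.4, 7.1]
finger_gap: 0.0589
grip_force: 26.5
time: 19.95
eef_pos: [0.5454, 0.0513, 0.2617]
orientation: [-0.0, 0.084, 0.996, -0.0]
contact_force: [0.7, -0.9, -0.4]
finger_gap: 0.0585
grip_force: 27.5
shift [-0.0006  0.0029 -0.0807] turn [ 0.02 -0.03 -0.05] q6 0.2622945034785748
```

View pics/w6.png

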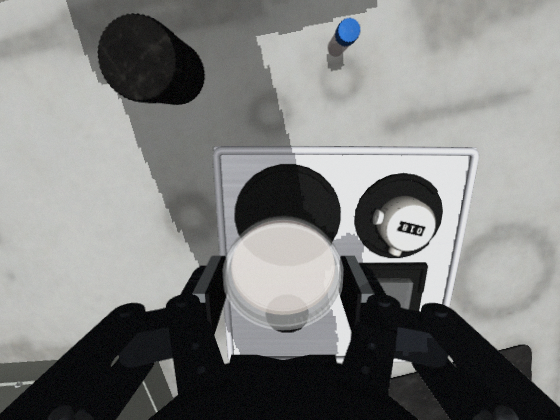

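Dish held at (283,270) over its pocket at (288,205). Counter at (407,222) is inside its pocket. Lowering, then opening only a little.

```bash
python3 -m pendant '[[[-0.0006,0.003,-0.03],[0,0,0]],[[-0.0006,0.003,-0.055],[0,0,0]],[[-0.0006,0.003,-0.07],[0,0,0]],[[-0.0006,0.003,-0.076],[0,0,0]],[[-0.0006,0.003,-0.079],[0,0,0]],[[-0.0006,0.003,-0.081],[0,0,0]],[[-0.0006,0.003,-0.081],[0,0,0]],[[-0.0006,0.003,-0.081],[0,0,0]]]'
python3 -m pendant '[[[0,0,0],[0,0,0]],[[0,0,0],[0,0,0]],[[0,0,0],[0,0,0]],[[0,0,0],[0,0,0]]]' 60
python3 -m pendant '[[[0,0,0.01],[0,0,0]],[[0,0,0.04],[0,0,0]],[[0,0,0.08],[0,0,0]],[[-0.02,0.01,0.11],[0,0,0]],[[-0.05,0.025,0.12],[0,0,0]],[[-0.08,0.04,0.12],[0,0,0]],[[-0.11,0.05,0.12],[0,0,0]],[[-0.117,0.053,0.12],[0,0,0]],[[-0.117,0.053,0.12],[0,0,0]],[[-0.117,0.053,0.12],[0,0,0]],[[-0.117,0.053,0.12],[0,0,0]]]' 125
python3 - <<'E'
from h import *
im,d,m=shot('wrist');save(im,'w7.png');X=cloud(dict(d=d,**m))
q=X[(np.hypot(X[...,0]-.428,X[...,1]-.108)<.02)&(X[...,2]>.042)&(X[...,2]<.05)]*1e3;c=cv2.minEnclosingCircle(q[:,:2].astype(np.float32));print('vial',c)
need(c[0][0]/1e3,c[0][1]/1e3,.01,80.3)
E
```

```text
time: 20.8
eef_pos: [0.5455, 0.0555, 0.1816]
orientation: [0.001, 0.083, 0.997, 0.0]
contact_force: [-0.3, -0.2, -0.5]
finger_gap: 0.0587
grip_force: 27.5
time: 21.2
eef_pos: [0.5451, 0.0556, 0.1809]
orientation: [0.0, 0.083, 0.997, 0.0]
contact_force: [-0.4, -0.4, -0.5]
finger_gap: 0.0651
grip_force: 0.0
time: 22.3
eef_pos: [0.4294, 0.1084, 0.3011]
orientation: [0.001, 0.084, 0.996, 0.0]
contact_force: [0.1, -0.3, -0.9]
finger_gap: 0.0583
grip_force: 27.0
vial ((427.0574951171875, 107.88239288330078), 6.197422981262207)
shift [-0.0023 -0.0005 -0.118 ] turn [-0.02  0.06 -0.1 ] q6 0.41479421756268003
```

View pics/w7.png

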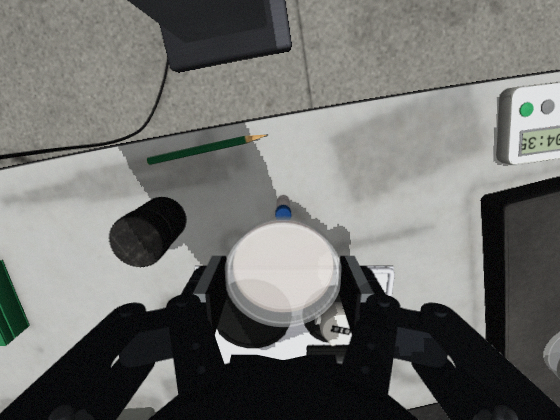

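My mistake: the closing command on the lift re-gripped the dish, which is now at (283,268) in the hand. I'll check how it sits before putting it back.

```bash
python3 - <<'E'
from h import *
s=manip.state();im,d,m=shot('wrist');X=cloud(dict(d=d,**m))
q=X[(np.hypot(X[...,0]-s['eef_pos'][0],X[...,1]-s['eef_pos'][1])<.045)&(X[...,2]>.1)&(X[...,2]<.2)]
u=X[250:290:10,240:330:15]; print(s['eef_pos'],'expected top',s['eef_pos'][2]-.1578); print(np.round(u[...,2]*1e3,1))
w=X[235:300,230:335].reshape(-1,3);w=w[(w[:,2]>.12)&(w[:,2]<.17)];print('centre',cv2.minEnclosingCircle(w[:,:2].astype(np.float32)))
A=np.c_[w[:,:2]-w[:,:2].mean(0),np.ones(len(w))];print('plane slope',np.linalg.lstsq(A,w[:,2],rcond=None)[0])
E
```

```text
[0.42934456 0.10837685 0.30098045] expected top 0.14318045111367333
[[137.8 139.5 140.2 140.1 140.  139.4]
 [139.4 139.1 139.7 138.4 138.8 139.9]
 [139.5 139.5 139.6 139.5 140.3 139.7]
 [138.1 139.2 138.9 138.4 140.1 140.2]]
centre ((0.4292617440223694, 0.10754258185625076), 0.02996443212032318)
plane slope [0.0052557  0.0046379  0.13927651]
```

The dish is level and about 4 mm lower in the fingers, so it goes back at TCP z ≈ 0.185.

```bash
python3 -m pendant '[[[0.02,-0.01,0],[0,0,0]],[[0.05,-0.025,0],[0,0,0]],[[0.08,-0.038,0],[0,0,0]],[[0.105,-0.05,0],[0,0,0]],[[0.1155,-0.0535,0],[0,0,0]],[[0.1155,-0.0535,0],[0,0,0]],[[0.1155,-0.0535,-0.03],[0,0,0]],[[0.1155,-0.0535,-0.06],[0,0,0]],[[0.1155,-0.0535,-0.09],[0,0,0]],[[0.1155,-0.0535,-0.105],[0,0,0]],[[0.1155,-0.0535,-0.111],[0,0,0]],[[0.1155,-0.0535,-0.114],[0,0,0]],[[0.1155,-0.0535,-0.116],[0,0,0]],[[0.1155,-0.0535,-0.116],[0,0,0]],[[0.1155,-0.0535,-0.116],[0,0,0]]]'
python3 -c "
from h import *
need(.5446,.0545,.01,80.3)"
```

```text
time: 23.9
eef_pos: [0.544, 0.0551, 0.1857]
orientation: [0.001, 0.083, 0.997, 0.0]
contact_force: [-0.0, 0.6, -0.6]
finger_gap: 0.0585
grip_force: 27.0
shift [ 0.0006 -0.0006 -0.0027] turn [-0.02  0.09 -0.15] q6 0.2676289923275715
```

```bash
python3 -m pendant '[[[0,0,-0.0005],[0,0,0]],[[0,0,-0.001],[0,0,0]],[[0,0,-0.001],[0,0,0]]]'
python3 -m pendant '[[[0,0,0],[0,0,0]],[[0,0,0],[0,0,0]],[[0,0,0],[0,0,0]],[[0,0,0],[0,0,0]]]' 55
python3 -m pendant '[[[0,0,0.01],[0,0,0]],[[0,0,0.04],[0,0,0]],[[0,0,0.08],[0,0,0]],[[-0.02,0.01,0.11],[0,0,0]],[[-0.05,0.025,0.12],[0,0,0]],[[-0.08,0.04,0.12],[0,0,0]],[[-0.11,0.05,0.12],[0,0,0]],[[-0.117,0.053,0.12],[0,0,0]],[[-0.117,0.053,0.12],[0,0,0]],[[-0.117,0.053,0.12],[0,0,0]]]'
python3 - <<'E'
from h import *
im,d,m=shot('scene');save(cv2.resize(im[150:270,200:480],None,fx=2.8,fy=2.8,interpolation=cv2.INTER_CUBIC),'s2.png')
need(.4275,.108,.0,80.3)
E
```

```text
time: 24.2
eef_pos: [0.5439, 0.055, 0.1843]
orientation: [0.0, 0.083, 0.997, 0.0]
contact_force: [-1.4, 0.5, 3.1]
finger_gap: 0.0584
grip_force: 27.3
time: 24.6
eef_pos: [0.5435, 0.055, 0.1837]
orientation: [-0.0, 0.083, 0.997, 0.0]
contact_force: [1.2, -0.2, 0.4]
finger_gap: 0.0669
grip_force: 0.0
time: 25.6
eef_pos: [0.4276, 0.1081, 0.3044]
orientation: [0.001, 0.083, 0.997, 0.0]
contact_force: [0.1, -1.0, 0.6]
finger_gap: 0.0671
grip_force: 0.0
shift [-0.0004 -0.     -0.1313] turn [-0.02  0.12 -0.12] q6 0.4144405753791138
```

View pics/s2.png

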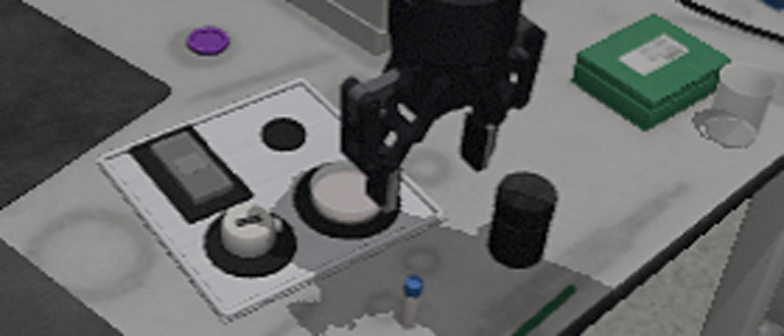

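Scene crop: the dish is in its pocket at (345,197), and the counter and slide are in theirs. The vial stands at (412,300). Picking up the vial.

```bash
python3 -m pendant '[[[0,0,-0.01],[0,0,0]],[[-0.0004,0,-0.02],[0,0,0]],[[-0.0004,0,-0.05],[0,0,0]],[[-0.0004,0,-0.08],[0,0,0]],[[-0.0004,0,-0.1],[0,0,0]],[[-0.0004,0,-0.115],[0,0,0]],[[-0.0004,0,-0.123],[0,0,0]],[[-0.0004,0,-0.123],[0,0,0]],[[-0.0004,0,-0.123],[0,0,0]]]' 135 25
python3 -m pendant '[[[0,0,0],[0,0,0]],[[0,0,0],[0,0,0]],[[0,0,0],[0,0,0]],[[0,0,0],[0,0,0]],[[0,0,0],[0,0,0]],[[0,0,0],[0,0,0]],[[0,0,0],[0,0,0]],[[0,0,0],[0,0,0]]]' 255 25
python3 -m pendant '[[[0,0,0.03],[0,0,0]],[[0,0,0.07],[0,0,0]],[[0.01,0,0.09],[0,0,0]],[[0.04,-0.01,0.09],[0,0,0]],[[0.08,-0.025,0.09],[0,0,0]],[[0.12,-0.04,0.09],[0,0,0]],[[0.16,-0.055,0.09],[0,0,0]],[[0.19,-0.065,0.09],[0,0,0]],[[0.2075,-0.0695,0.09],[0,0,0]],[[0.2075,-0.0695,0.09],[0,0,0]],[[0.2075,-0.0695,0.09],[0,0,0]],[[0.2075,-0.0695,0.09],[0,0,0]],[[0.2075,-0.0695,0.09],[0,0,0]]]'
python3 - <<'E'
from h import *
need(.635,.0387,.0155,80.3)
im,d,m=shot('wrist');save(im,'w8.png')
E
```

```text
time: 26.55
eef_pos: [0.4264, 0.108, 0.1808]
orientation: [-0.0, 0.083, 0.997, 0.0]
contact_force: [-0.2, -1.1, -0.0]
finger_gap: 0.0401
grip_force: 0.0
time: 27.35
eef_pos: [0.4267, 0.1082, 0.1814]
orientation: [0.001, 0.083, 0.997, 0.0]
contact_force: [-0.9, 0.5, 6.8]
finger_gap: 0.0121
grip_force: 24.4
time: 28.65
eef_pos: [0.6325, 0.039, 0.2708]
orientation: [-0.001, 0.083, 0.997, 0.0]
contact_force: [-0.1, 0.2, 0.1]
finger_gap: 0.012
grip_force: 24.4
shift [ 0.0025 -0.0003 -0.0823] turn [-0.01 -0.08 -0.19] q6 0.22746715005633625
```

View pics/w8.png

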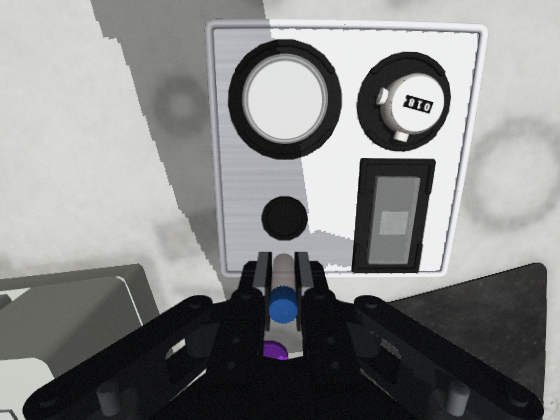

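The vial is held upright at (283,290), its pocket at (284,218) is ahead, and the other three pockets are filled. Lowering.

```bash
python3 -m pendant '[[[0.0025,0,-0.03],[0,0,0]],[[0.0025,0,-0.055],[0,0,0]],[[0.0025,0,-0.07],[0,0,0]],[[0.0025,0,-0.077],[0,0,0]],[[0.0025,0,-0.08],[0,0,0]],[[0.0025,0,-0.0815],[0,0,0]],[[0.0025,0,-0.0815],[0,0,0]],[[0.0025,0,-0.0815],[0,0,0]],[[0.0025,0,-0.082],[0,0,0]],[[0.0025,0,-0.082],[0,0,0]]]'
python3 -m pendant '[[[0,0,0],[0,0,0]],[[0,0,0],[0,0,0]],[[0,0,0],[0,0,0]],[[0,0,0],[0,0,0]]]' 165
python3 -m pendant '[[[0,0,0.01],[0,0,0]],[[0,0,0.03],[0,0,0]],[[0,0,0.06],[0,0,0]],[[0,0,0.1],[0,0,0]],[[-0.03,0,0.13],[0,0,0]],[[-0.08,0,0.14],[0,0,0]],[[-0.13,0,0.14],[0,0,0]],[[-0.18,0,0.14],[0,0,0]],[[-0.2,0,0.14],[0,0,0]],[[-0.2,0,0.14],[0,0,0]],[[-0.2,0,0.14],[0,0,0]]]'
python3 - <<'E'
from h import *
im,d,m=shot('scene');a=im[170:270,220:370]
im2,d,m2=shot('side');b=im2[200:260,225:345]
f=lambda i,w,h:cv2.resize(i,(w,h),interpolation=cv2.INTER_CUBIC)
save(np.vstack([f(a,450,300),f(b,450,225)]),'fin.png')
E
```

```text
time: 29.7
eef_pos: [0.6364, 0.0385, 0.1892]
orientation: [0.0, 0.083, 0.997, 0.0]
contact_force: [-0.4, 0.6, -0.5]
finger_gap: 0.0121
grip_force: 24.4
time: 30.1
eef_pos: [0.6362, 0.0385, 0.1888]
orientation: [-0.0, 0.083, 0.997, 0.0]
contact_force: [0.7, -0.7, 0.3]
finger_gap: 0.0302
grip_force: 0.0
time: 31.2
eef_pos: [0.4367, 0.0386, 0.3299]
orientation: [0.002, 0.083, 0.997, 0.0]
contact_force: [0.8, -0.7, 0.7]
finger_gap: 0.0302
grip_force: 0.0
```

View pics/fin.png

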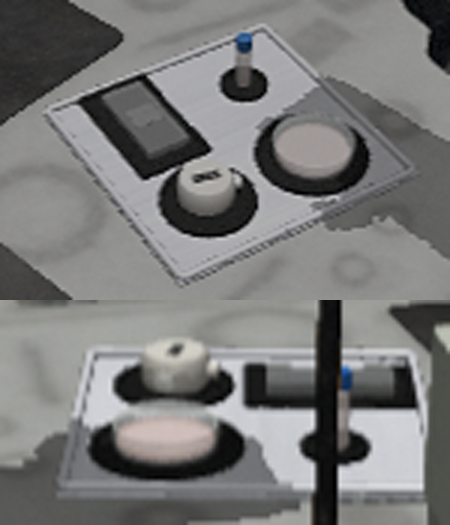

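Both views show all four items resting inside their pockets, with the vial upright at top (243,65) and the hand clear. Handing in.

```bash
python3 -c "
from cell import manip
print(manip.job_done())"
```

```text
the job is handed in; nothing more can be done
None
```

The job is handed in: the slide, counter, dish and vial are each in their own pocket, placed in that order, and the timer and black case were not touched; I re-gripped and lifted the dish once by mistake and put it back in its pocket.

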